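Stop the balance plate rocking

TASK

The lab balance stands on a plate that rocks at one corner. Press down on the bare plate at its corners, one after another, each firmly and as far as it will go, until you find the corner that sinks, then let go and press the hinged shim leaf beside that corner down flat, and take your hand away. Only touch and press: leave the other three shims up, do not lift or shove the plate, and leave everything else where it stands.

Things in the scene. Friction and masses are not known exactly. Their poses are not given: they have to be found in the camera images.
- plate: loose aluminium plate, 160 (x) x 170 (y) x 12 mm, 2.2 kg with the white balance fixed on its middle (110 x 86 mm, topping out 46 mm above the plate's underside). Origin: centre of the plate's underside, 35 mm above the bench; its bare top is 47 mm above the bench. It rests level, unfastened, on four seats on a fixed dark steel tray (170 x 330 x 6 mm, same centre and yaw).
- corner_1 (a point): where to press corner 1 of the plate: on its bare top, 47 mm above the bench, 16 mm in from the x edge, 21 mm from the y edge; near the robot, left (-x, +y in the plate's axes). One corner, drawn at random, stands on a springy seat: pressed here it sinks from about 2 N, meets a roller of its shim 4 to 5 mm down (a bump of about 5 N) and stops hard 7 to 8 mm down at 7 N: press with 10 N or more; let go, it springs back. The others sink less than 1 mm at 15 N.
- corner_2 (a point): where to press corner 2 of the plate: on its bare top, 47 mm above the bench, 16 mm in from the x edge, 21 mm from the y edge; near the robot, right (-x, -y). One corner, drawn at random, stands on a springy seat: pressed here it sinks from about 2 N, meets a roller of its shim 4 to 5 mm down (a bump of about 5 N) and stops hard 7 to 8 mm down at 7 N: press with 10 N or more; let go, it springs back. The others sink less than 1 mm at 15 N.
- corner_3 (a point): where to press corner 3 of the plate: on its bare top, 47 mm above the bench, 16 mm in from the x edge, 21 mm from the y edge; far, left (+x, +y). One corner, drawn at random, stands on a springy seat: pressed here it sinks from about 2 N, meets a roller of its shim 4 to 5 mm down (a bump of about 5 N) and stops hard 7 to 8 mm down at 7 N: press with 10 N or more; let go, it springs back. The others sink less than 1 mm at 15 N.
- corner_4 (a point): where to press corner 4 of the plate: on its bare top, 47 mm above the bench, 16 mm in from the x edge, 21 mm from the y edge; far, right (+x, -y). One corner, drawn at random, stands on a springy seat: pressed here it sinks from about 2 N, meets a roller of its shim 4 to 5 mm down (a bump of about 5 N) and stops hard 7 to 8 mm down at 7 N: press with 10 N or more; let go, it springs back. The others sink less than 1 mm at 15 N.
- shim_1 (a joint): angle of the shim leaf of corner 1 above flat, rad: 0 = flat and level (hard stop), starts at 0.55 to 0.63. Hinged under the plate's edge 13 mm above the bench. A corner that sinks all the way pushes on a roller at the leaf's root and kicks the leaf up to 0.8 or more. Pressing the outer end down flat (0.5 N moves it) props the corner on that roller. The leaf stays where it is left.
- shim_2 (a joint): angle of the shim leaf of corner 2 above flat, rad: 0 = flat and level (hard stop), starts at 0.55 to 0.63. Hinged under the plate's edge 13 mm above the bench. A corner that sinks all the way pushes on a roller at the leaf's root and kicks the leaf up to 0.8 or more. Pressing the outer end down flat (0.5 N moves it) props the corner on that roller. The leaf stays where it is left.
- shim_3 (a joint): angle of the shim leaf of corner 3 above flat, rad: 0 = flat and level (hard stop), starts at 0.55 to 0.63. Hinged under the plate's edge 13 mm above the bench. A corner that sinks all the way pushes on a roller at the leaf's root and kicks the leaf up to 0.8 or more. Pressing the outer end down flat (0.5 N moves it) props the corner on that roller. The leaf stays where it is left.
- shim_4 (a joint): angle of the shim leaf of corner 4 above flat, rad: 0 = flat and level (hard stop), starts at 0.55 to 0.63. Hinged under the plate's edge 13 mm above the bench. A corner that sinks all the way pushes on a roller at the leaf's root and kicks the leaf up to 0.8 or more. Pressing the outer end down flat (0.5 N moves it) props the corner on that roller. The leaf stays where it is left.
- leaf_1 (a point): middle of the upper face of shim leaf 1's outer end (30 x 26 mm steel tab, 4 mm thick), 66 mm from its hinge. The leaf sticks out from under the plate (+y in the plate's axes) beside corner 1, sloping up outwards; the point is about 50 mm above the bench at the start, 65 mm if kicked up, 16 mm when flat (and then 11 to 23 mm further out).
- leaf_2 (a point): middle of the upper face of shim leaf 2's outer end (30 x 26 mm steel tab, 4 mm thick), 66 mm from its hinge. The leaf sticks out from under the plate (-y in the plate's axes) beside corner 2, sloping up outwards; the point is about 50 mm above the bench at the start, 65 mm if kicked up, 16 mm when flat (and then 11 to 23 mm further out).
- leaf_3 (a point): middle of the upper face of shim leaf 3's outer end (30 x 26 mm steel tab, 4 mm thick), 66 mm from its hinge. The leaf sticks out from under the plate (+y in the plate's axes) beside corner 3, sloping up outwards; the point is about 50 mm above the bench at the start, 65 mm if kicked up, 16 mm when flat (and then 11 to 23 mm further out).
- leaf_4 (a point): middle of the upper face of shim leaf 4's outer end (30 x 26 mm steel tab, 4 mm thick), 66 mm from its hinge. The leaf sticks out from under the plate (-y in the plate's axes) beside corner 4, sloping up outwards; the point is about 50 mm above the bench at the start, 65 mm if kicked up, 16 mm when flat (and then 11 to 23 mm further out).
- weight: brass calibration weight, 26 mm across, 35 mm tall, standing on the tray between the two right-hand shim leaves; origin at the centre of its underside. Leave it alone.
- vial: small amber glass vial with white cap, 25 mm across, 42 mm tall, standing on the tray between the two left-hand shim leaves; origin at the centre of its underside. Leave it alone.
- jar: plastic jar with red screw lid, 70 mm across, 85 mm tall, on the bench beyond the tray; origin at the centre of its underside. Leave it alone.
- beaker: glass beaker, 70 mm across, 90 mm tall, on the bench beyond the tray; origin at the centre of its underside. Leave it alone.
- timer: flat white lab timer, 65 x 70 x 18 mm, on the bench to the right; origin at the centre of its underside. Leave it alone.
- dish: shallow glass dish, 90 mm across, 18 mm tall, on the bench to the left; origin at the centre of its underside. Leave it alone.
- marker: marker pen lying on the bench to the left, about 128 x 14 x 12 mm; origin at the centre of its underside. Leave it alone.
Not all that is in view belongs to the job. Several things have the shape of the plate; the one meant has the colours described above.

How it is judged:
On the way, in this order (a step that is already met when the one before it is completed fails the run):
1. the rocking corner is found: a finger presses the plate and one corner sinks by more than 5 mm, kicking up its shim leaf (above 0.72 rad), with all shims still up (contact force between the fingers and plate above 1 N and ((height (world z) of corner_1 below 0.042 m and value of joint shim_1 above 0.72 rad) or (height (world z) of corner_2 below 0.042 m and value of joint shim_2 above 0.72 rad) or (height (world z) of corner_3 below 0.042 m and value of joint shim_3 above 0.72 rad) or (height (world z) of corner_4 below 0.042 m and value of joint shim_4 above 0.72 rad)) and value of joint each of shim_1, shim_2, shim_3, shim_4 above 0.45 rad), for 0.05 s.
2. the plate is let go and the shim beside that corner, the one kicked up, is pressed flat (within 0.08 rad), the other shims as they were (0.45 to 0.72 rad) (contact force between the fingers and plate below 0.1 N and ((value of joint shim_1 below 0.08 rad and value of joint shim_2 between 0.45 and 0.72 rad and value of joint shim_3 between 0.45 and 0.72 rad and value of joint shim_4 between 0.45 and 0.72 rad) or (value of joint shim_2 below 0.08 rad and value of joint shim_1 between 0.45 and 0.72 rad and value of joint shim_3 between 0.45 and 0.72 rad and value of joint shim_4 between 0.45 and 0.72 rad) or (value of joint shim_3 below 0.08 rad and value of joint shim_1 between 0.45 and 0.72 rad and value of joint shim_2 between 0.45 and 0.72 rad and value of joint shim_4 between 0.45 and 0.72 rad) or (value of joint shim_4 below 0.08 rad and value of joint shim_1 between 0.45 and 0.72 rad and value of joint shim_2 between 0.45 and 0.72 rad and value of joint shim_3 between 0.45 and 0.72 rad))), for 0.1 s.
At the end, for the whole second after the job is handed in: the shim leaf of the rocking corner lies flat (within 0.08 rad), the other three are still up (0.45 to 0.72 rad), the plate rests level (within 0.02 rad) within 12 mm of where it began, at rest (((value of joint shim_1 below 0.08 rad and value of joint shim_2 between 0.45 and 0.72 rad and value of joint shim_3 between 0.45 and 0.72 rad and value of joint shim_4 between 0.45 and 0.72 rad) or (value of joint shim_2 below 0.08 rad and value of joint shim_1 between 0.45 and 0.72 rad and value of joint shim_3 between 0.45 and 0.72 rad and value of joint shim_4 between 0.45 and 0.72 rad) or (value of joint shim_3 below 0.08 rad and value of joint shim_1 between 0.45 and 0.72 rad and value of joint shim_2 between 0.45 and 0.72 rad and value of joint shim_4 between 0.45 and 0.72 rad) or (value of joint shim_4 below 0.08 rad and value of joint shim_1 between 0.45 and 0.72 rad and value of joint shim_2 between 0.45 and 0.72 rad and value of joint shim_3 between 0.45 and 0.72 rad)) and angle between plate's own z axis and vertical below 0.02 rad and distance of plate from where it was at the start of the episode below 0.012 m and linear speed of plate below 0.02 m/s); the robot touches nothing.
It fails at once if two shims are down, or one is pushed down while another stands kicked up ((value of joint shim_1 below 0.45 rad and (value of joint shim_2 above 0.72 rad or value of joint shim_2 below 0.45 rad)) or (value of joint shim_1 below 0.45 rad and (value of joint shim_3 above 0.72 rad or value of joint shim_3 below 0.45 rad)) or (value of joint shim_1 below 0.45 rad and (value of joint shim_4 above 0.72 rad or value of joint shim_4 below 0.45 rad)) or (value of joint shim_2 below 0.45 rad and (value of joint shim_1 above 0.72 rad or value of joint shim_1 below 0.45 rad)) or (value of joint shim_2 below 0.45 rad and (value of joint shim_3 above 0.72 rad or value of joint shim_3 below 0.45 rad)) or (value of joint shim_2 below 0.45 rad and (value of joint shim_4 above 0.72 rad or value of joint shim_4 below 0.45 rad)) or (value of joint shim_3 below 0.45 rad and (value of joint shim_1 above 0.72 rad or value of joint shim_1 below 0.45 rad)) or (value of joint shim_3 below 0.45 rad and (value of joint shim_2 above 0.72 rad or value of joint shim_2 below 0.45 rad)) or (value of joint shim_3 below 0.45 rad and (value of joint shim_4 above 0.72 rad or value of joint shim_4 below 0.45 rad)) or (value of joint shim_4 below 0.45 rad and (value of joint shim_1 above 0.72 rad or value of joint shim_1 below 0.45 rad)) or (value of joint shim_4 below 0.45 rad and (value of joint shim_2 above 0.72 rad or value of joint shim_2 below 0.45 rad)) or (value of joint shim_4 below 0.45 rad and (value of joint shim_3 above 0.72 rad or value of joint shim_3 below 0.45 rad))).
It fails at once if the plate is lifted (more than 8 mm) or shoved (more than 12 mm) (height (world z) of plate above 0.043 m or distance of plate from where it was at the start of the episode above 0.012 m).
It fails at once if a bystander is moved (more than 25 to 30 mm) (distance of any of weight, vial from where it was at the start of the episode above 0.025 m or distance of any of jar, beaker, timer, dish, marker from where it was at the start of the episode above 0.03 m).
It also fails if it takes over 54 s, if anything falls off the work surface, if the arm or the gripper's body presses on something with over 40 N, if the wrist force passes 120 N, or if a joint passes its speed limit or range.

ROBOT

A 6-joint arm with a two-finger parallel gripper is mounted at the origin on the work surface. World frame = base frame: x ahead of the robot, y to its left, z up, the work surface at z = 0. Lengths are in m, angles in rad, forces in N, time in s.
With the tool pointing down it reaches from about 0.275 to 0.825 m from the base axis. Payload 4.9 kg.
Tool frame: the origin (TCP) lies on the centre line of the jaws, within the pads' length; the fingertips stand 25 mm ahead of it and the grasp point (between the pads) lies 6 mm ahead of it; z points along the fingers, y is the direction in which the jaws open and shut (so a half turn about z gives the same grasp; the last joint's range is limited). The gripper opens to 85 mm and grips with 20 to 120 N. Pads are 22 mm wide; open, the fingers measure 114 mm over their backs; the gripper's body (76 mm by 85 mm) begins 54 mm behind the grasp point. The pads swing forward as they close: fully open they stand 13 mm farther back than shut.
Start: joints at [-1.236, 0.326, -0.193, 1.052, 0, 1.437], TCP at [0.249, -0.491, 0.256] pointing down, gripper open.
Joint ranges: [-2.65, 2.65], [-0.97, 1.79], [-1.3, 1.35], [-1.93, 2.1], [-1.47, 1.37], [-3.14, 3.14]. Speed limits (rad/s): [2.57, 2.57, 3.14, 3.14, 3.14, 3.14].

INTERFACE

Orientations are given as a unit quaternion [w, x, y, z].
In Python, from rig import status, grab_frame, arm gives the robot as it stands. The module is installed in compiled form; this text tells all that it offers.
- The arm moves only by the tool move_arm, never from a script. Its argument "moves" is a list of rows, each a list of 7 numbers: the shift along the tool's x, y, z each as a share of 500 mm, from -1 to 1, then the turn, a rotation vector about the tool's x, y, z each as a share of 90 degrees, from -1 to 1, then the gripper's target within -1 to 1 (fully open at 1, half-way at 0, shut at -1). A call has exactly 5 rows; each row is the pose to reach, as a shift and turn from the pose measured when the call began, along the tool's axes at that moment; what a row does not reach only later rows make up. A row lasts 1/12 s, in which the tool goes at most 41.7 mm and 7.16 degrees, less where a joint would pass 70% of its speed; a pose out of reach is approached as far as the arm can. A call with a number of a shift or a turn outside -1 to 1 is refused whole. A call with a gripper value outside its range is refused whole. The fingers move at their own pace and stop on an object; the grip force is fixed at half the most. Time passes only in rows, so rows that repeat a pose let the fingers close, or fill a call up. It gives the time, the measured TCP pose, the force and the opening at its end, in the units of the state.
- status.get_state(): the state, without advancing time (a new reading comes with each control period).
- grab_frame(name): name is "scene" or "side" or "wrist"; returns a dict with "img" (420x560x3 uint8, red, green, blue), "fx", "fy", "cx", "cy" (pixels), "extrinsics" (4x4, takes a point from world to camera coordinates). Camera axes: x right, y up, looking along -z (the intrinsics and any distortion apply to the point x, -y, -z); pixel columns grow to the right and rows downward; lengths in m; the calibration is good to about 2 mm. The wrist camera is an equidistant fisheye: a pixel r from the principal point sees the ray r / f radians off the axis. A picture is of the moment at which its call begins. There is no depth.
- arm.close_job(): hands the job in, once; it reports no verdict.
The state is a dict: "clock": time; "joint_pos": joint angles; "dq": joint speeds; "tau": joint torques, N m; "eef_pos": TCP position; "tool_rot": TCP orientation; "ft_force": force on the tool from outside, world axes, zero at the start; "moment": the same for the moment, N m; "finger_gap": opening from 0.0 (shut) to 1.0 (fully open).
Only numpy, scipy, OpenCV 4.12 (cv2) and the standard library are available. Lean on these libraries where they do the work, as an engineer would, in place of code of your own. Each camera call takes 0.05 s, during which the arm holds its last target.

## Working session

There is one attempt and no reset: what is moved stays moved. The work goes in short steps, Python scripts to look and compute and a tool call to move; the robot and the scene stay as the last step left them, time stands still between calls to the robot, and variables do not carry over. Pictures are saved under pics/ and viewed, and the job is handed in when it is done.

Besides the shell and the picture viewer there is one more tool, called after "Emit:" by a JSON object that holds its "api" and its "payload". move_arm: Moves the arm, as the interface text tells. Its arguments: {"type":"object","properties":{"moves":{"type":"array","items":{"type":"array","items":{"type":"number"}}}},"required":["moves"]}

```bash
mkdir -p pics; python3 - <<'E'
from rig import status, grab_frame
import cv2, numpy as np
s=status.get_state(); print({k:np.round(v,4).tolist() for k,v in s.items()})
for n in ["scene","side","wrist"]:
    f=grab_frame(n); cv2.imwrite(f"pics/{n}0.png",f["img"][:,:,::-1])
    print(n,f["fx"],f["fy"],f["cx"],f["cy"],np.round(f["extrinsics"],4).tolist())
E
```

```text
{'clock': 0.0, 'joint_pos': [-1.2362, 0.327, -0.1936, 1.052, -0.0, 1.4366], 'dq': [-0.0001, 0.0012, 0.0011, 0.0001, -0.0009, 0.0], 'tau': [-0.0005, -44.34, 26.2442, 0.0154, -0.0001, 0.0], 'eef_pos': [0.2483, -0.4901, 0.2555], 'tool_rot': [-0.0009, 0.9727, 0.2323, -0.0001], 'ft_force': [0.5711, 1.0732, 0.249], 'moment': [0.0247, 0.0651, -0.0095], 'finger_gap': 0.9951}
scene 494.19969885737214 494.19969885737214 278.10448486207144 213.27452171377962 [[-0.3523, 0.9359, 0.0085, 0.2161], [-0.5364, -0.2093, 0.8176, 0.2548], [0.7669, 0.2835, 0.5757, -1.7849], [0.0, 0.0, 0.0, 1.0]]
side 452.94021226689733 452.94021226689733 280.0090680218276 213.15576356606178 [[-0.8959, -0.4437, -0.0228, 0.501], [0.2788, -0.6014, 0.7488, -0.2004], [-0.3459, 0.6645, 0.6624, -0.9199], [0.0, 0.0, 0.0, 1.0]]
wrist 325.19226210127806 325.19226210127806 283.7824583019467 209.12719345729198 [[0.4517, -0.8922, -0.0024, -0.55], [0.8462, 0.4293, -0.3156, 0.0406], [0.2826, 0.1405, 0.9489, -0.3804], [0.0, 0.0, 0.0, 1.0]]
```

View pics/scene0.png

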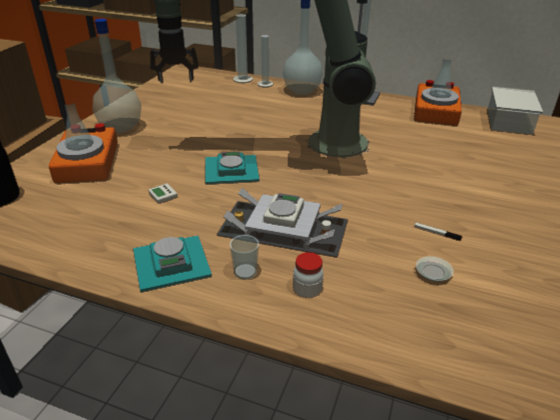

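View pics/side0.png

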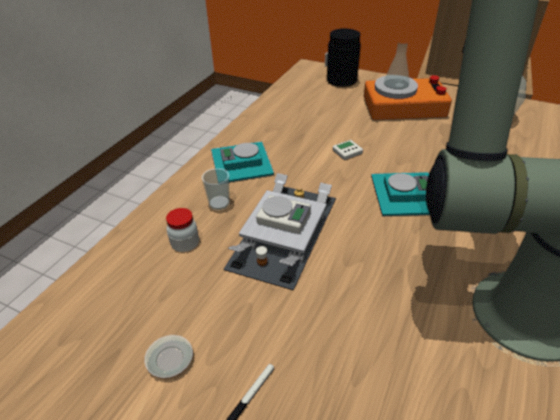

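View pics/wrist0.png

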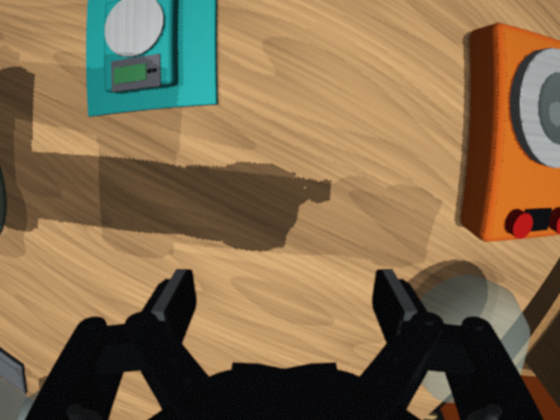

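The candidates in the scene view are a teal plate at (231,167), a teal plate at (171,258) and a bare aluminium plate with a white balance on a dark tray at (284,215). Only the third fits the description. I'll confirm it in an enlarged crop and segment it.

```bash
cat > h.py <<'E'
import numpy as np, cv2
from rig import status, grab_frame
def ray(f,u,v):
    E=np.array(f["extrinsics"]);R=E[:3,:3];t=E[:3,3]
    d=np.array([(u-f["cx"])/f["fx"],-(v-f["cy"])/f["fy"],-1.0])
    return -R.T@t, R.T@d
def onz(f,u,v,z):
    o,d=ray(f,u,v); return o+d*(z-o[2])/d[2]
def proj(f,p):
    E=np.array(f["extrinsics"]);c=E[:3,:3]@np.array(p)+E[:3,3]
    return np.array([f["cx"]+f["fx"]*c[0]/-c[2], f["cy"]-f["fy"]*c[1]/-c[2]])
E
python3 - <<'E'
from h import *
f=grab_frame("scene"); g=grab_frame("side")
a=cv2.resize(f["img"][175:260,205:360],None,fx=5,fy=5,interpolation=cv2.INTER_CUBIC)
cv2.imwrite("pics/c1.png",a[:,:,::-1])
b=cv2.resize(g["img"][165:295,215:345],None,fx=4.6,fy=4.6,interpolation=cv2.INTER_CUBIC)
cv2.imwrite("pics/c2.png",b[:,:,::-1])
E
```

```text
(no output)
```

View pics/c1.png

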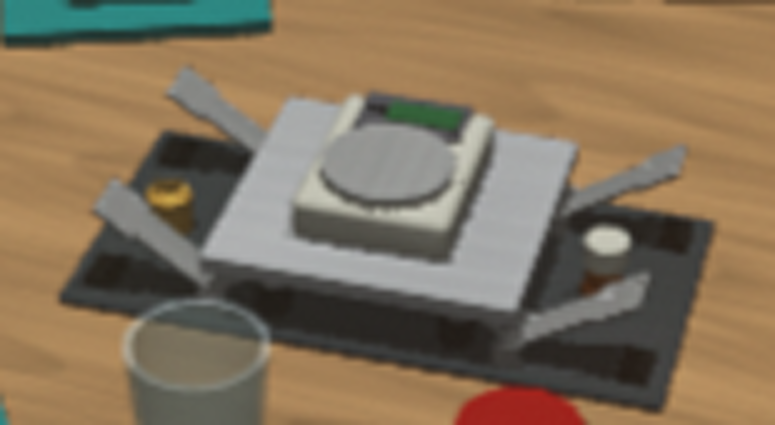

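View pics/c2.png

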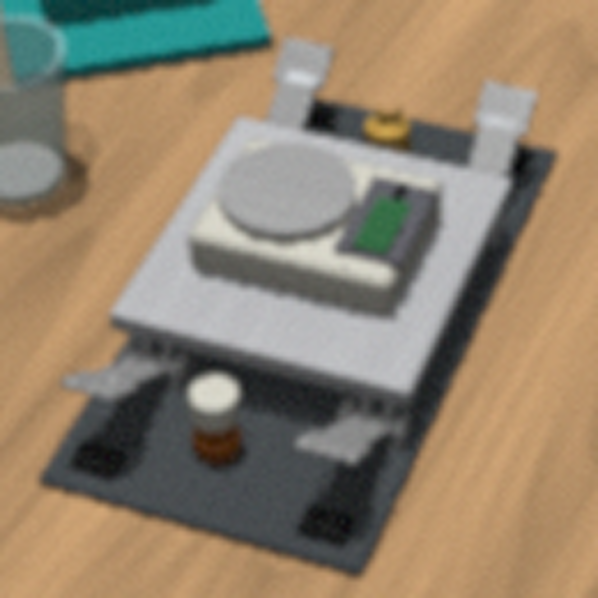

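The crops confirm it: aluminium plate, white balance, dark tray, brass weight and white-capped vial. The plate's top corners in the c1 crop are at (293,98), (577,145), (515,308) and (205,258). In c2 they are at (512,180), (410,395), (113,320) and (245,120). I'll cast these onto z=47 mm.

```bash
python3 - <<'E'
from h import *
f=grab_frame("scene"); g=grab_frame("side")
S=[(293,98),(577,145),(515,308),(205,258)]  # NR,NL,FL,FR
D=[(512,180),(410,395),(113,320),(245,120)]
PS=np.array([onz(f,205+(x+.5)/5-.5,175+(y+.5)/5-.5,.047) for x,y in S])[:,:2]
PD=np.array([onz(g,215+(x+.5)/4.6-.5,165+(y+.5)/4.6-.5,.047) for x,y in D])[:,:2]
T=[(163,132),(715,222),(660,410),(62,300)] # tray
TD=[(555,152),(360,575),(42,482),None]
PT=np.array([onz(f,205+(x+.5)/5-.5,175+(y+.5)/5-.5,.006) for x,y in T])[:,:2]
for P in (PS,PD,PT):
    c=P.mean(0); e=P[[1,2,3,0]]-P
    # yaw by Kabsch with model
    print(np.round(P,4).tolist(),"c",np.round(c,4),"edges",np.round(np.linalg.norm(e,axis=1),4))
    hx,hy=(.08,.085) if P is not PT else (.085,.165)
    M=np.array([[-hx,-hy],[-hx,hy],[hx,hy],[hx,-hy]]); Q=P-c
    yaw=np.arctan2((M[:,0]*Q[:,1]-M[:,1]*Q[:,0]).sum(),(M*Q).sum()); print("yaw",yaw)
# leaf tips in both views: outer end of tab mid, triangulate
def tri(a,b):
    o1,d1=ray(f,205+(a[0]+.5)/5-.5,175+(a[1]+.5)/5-.5);o2,d2=ray(g,215+(b[0]+.5)/4.6-.5,165+(b[1]+.5)/4.6-.5)
    s=np.linalg.lstsq(np.c_[d1,-d2],o2-o1,rcond=None)[0]; p=o1+s[0]*d1;q=o2+s[1]*d2
    return np.round((p+q)/2,4),np.linalg.norm(p-q)
print("leaf tips 2,4",tri((177,82),(511,90)),tri((107,197),(305,45)))
E
```

```text
[[0.482, -0.0955], [0.469, 0.07], [0.6228, 0.0832], [0.6409, -0.0807]] c [ 0.5537 -0.0058] edges [0.1661 0.1544 0.1649 0.1596]
yaw 0.09204479820927867
[[0.4774, -0.0919], [0.4619, 0.0762], [0.6173, 0.0918], [0.6311, -0.0776]] c [ 5.47e-01 -4.00e-04] edges [0.1688 0.1562 0.1701 0.1544]
yaw 0.09112738680049111
[[0.4857, -0.1772], [0.4558, 0.1494], [0.6256, 0.1633], [0.6533, -0.1603]] c [ 0.5551 -0.0062] edges [0.328  0.1703 0.3247 0.1685]
yaw 0.08897125849426224
leaf tips 2,4 (array([ 0.504 , -0.1571,  0.055 ]), np.float64(0.003153427779334504)) (array([ 0.6252, -0.1431,  0.058 ]), np.float64(0.0030203063043055256))
```

Emit:
{"api": "move_arm", "payload": {"moves": [[0.083,-0.052,0,0,0,0.05,-1],[0.166,-0.104,0,0,0,0.1,-1],[0.249,-0.156,0,0,0,0.15,-1],[0.332,-0.208,0,0,0,0.2,-1],[0.415,-0.26,0,0,0,0.24,-1]]}}

```text
clock: 0.77
eef_pos: [0.3565, -0.3106, 0.2562]
tool_rot: [-0.0, 0.999, 0.044, 0.0]
ft_force: [1.4, 0.3, 0.2]
finger_gap: 0.303
```

Emit:
{"api": "move_arm", "payload": {"moves": [[0.06,-0.08,0,0,0,0,-1],[0.12,-0.16,0,0,0,0,-1],[0.16,-0.24,0,0,0,0,-1],[0.2,-0.31,0,0,0,0,-1],[0.2,-0.36,0,0,0,0,-1]]}}

```text
clock: 1.18
eef_pos: [0.4422, -0.1228, 0.2566]
tool_rot: [0.0, 0.999, 0.044, 0.001]
ft_force: [1.3, -1.5, -0.0]
finger_gap: 0.001
```

```bash
python3 - <<'E'
from h import *
f=grab_frame("wrist"); cv2.imwrite("pics/w1.png",f["img"][:,:,::-1])
s=status.get_state(); print(s["eef_pos"],s["ft_force"],s["clock"])
E
```

```text
[ 0.4411102  -0.1153525   0.25633992] [-1.09840178  5.92834494  0.13285726] 1.2333
```

View pics/w1.png

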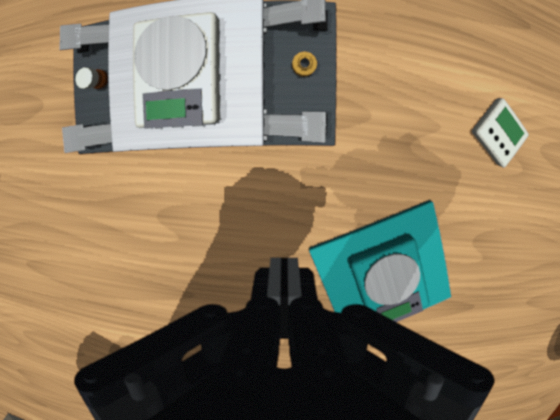

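The wrist view shows the plate's near corners at about (112,150) and (264,145), with all four leaves up. I'll cast the corners again from a settled frame through the fisheye model.

```bash
cat >> h.py <<'E'
def wray(f,u,v):
    E=np.array(f["extrinsics"]);R=E[:3,:3];t=E[:3,3]
    a=np.array([u-f["cx"],v-f["cy"]])/f["fx"]; r=np.hypot(*a); k=np.sin(r)/r
    return -R.T@t, R.T@np.array([a[0]*k,-a[1]*k,-np.cos(r)])
def wz(f,u,v,z):
    o,d=wray(f,u,v); return o+d*(z-o[2])/d[2]
E
python3 - <<'E'
from h import *
import pickle
f=grab_frame("wrist"); pickle.dump(f,open("w2.pkl","wb"))
s=status.get_state(); print(s["eef_pos"],s["ft_force"],s["clock"])
a=cv2.resize(f["img"][0:170,50:350],None,fx=2.6,fy=2.6,interpolation=cv2.INTER_CUBIC)
cv2.imwrite("pics/w2.png",a[:,:,::-1])
E
```

```text
[ 0.44041407 -0.11886247  0.25625374] [ 0.07321763 -1.37407726  0.4576273 ] 1.2833
```

View pics/w2.png

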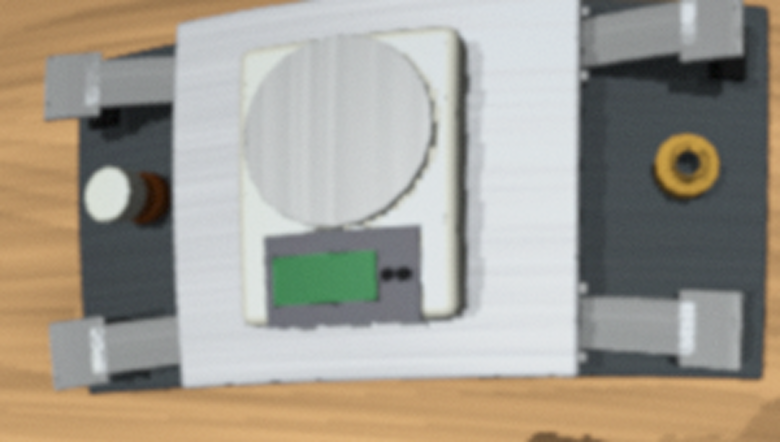

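```bash
python3 - <<'E'
from h import *
import pickle
f=pickle.load(open("w2.pkl","rb"))
W=lambda x,y,z: wz(f,50+(x+.5)/2.6-.5,(y+.5)/2.6-.5,z)[:2]
P=np.array([W(579,375,.047),W(183,386,.047),W(176,22,.047)])
print(np.round(P,4),[np.linalg.norm(P[1]-P[0]),np.linalg.norm(P[2]-P[1])])
c=(P[0]+P[2])/2; yaw=np.arctan2(-(P[1]-P[0])[0],(P[1]-P[0])[1]);print("c",c,"yaw",yaw)
T=np.array([W(762,378,.006),W(90,391,.006)]);print(T,np.linalg.norm(T[1]-T[0]))
R=lambda v:c+np.array([[np.cos(yaw),-np.sin(yaw)],[np.sin(yaw),np.cos(yaw)]])@v
for n,(x,y) in {1:(-.064,.064),2:(-.064,-.064),3:(.064,.064),4:(.064,-.064)}.items():
    print(n,np.round(R(np.array([x,y])),4))
print("weight",W(687,165,.041),"leaf2 tab",W(711,330,.05),"leaf4",W(712,28,.05),"leaf1",W(77,352,.05),"leaf3",W(72,87,.05))
E
```

```text
[[ 0.4823 -0.0994]
 [ 0.4675  0.0687]
 [ 0.6253  0.0836]] [np.float64(0.16874840520292445), np.float64(0.1584471116158814)]
c [ 0.55377017 -0.00788974] yaw 0.08730794370464574
[[ 0.48433731 -0.17805121]
 [ 0.45641041  0.14738029]] 0.3266275656255663
1 [0.4844 0.0503]
2 [ 0.4956 -0.0772]
3 [0.6119 0.0614]
4 [ 0.6231 -0.0661]
weight [ 0.56843311 -0.13287905] leaf2 tab [ 0.50508221 -0.14789384] leaf4 [ 0.62328625 -0.1365599 ] leaf1 [0.48164912 0.12357   ] leaf3 [0.600649   0.13353374]
```

Emit:
{"api": "move_arm", "payload": {"moves": [[0.05,-0.035,0.05,0,0,0,-1],[0.1,-0.07,0.12,0,0,0,-1],[0.114,-0.077,0.2,0,0,0,-1],[0.114,-0.077,0.27,0,0,0,-1],[0.114,-0.077,0.33,0,0,0,-1]]}}

```text
clock: 1.7
eef_pos: [0.4931, -0.0745, 0.0889]
tool_rot: [-0.001, 0.999, 0.048, -0.001]
ft_force: [0.0, 0.3, 0.6]
finger_gap: 0.003
```

```bash
python3 - <<'E'
from h import *
for n in ["wrist","side"]:
    f=grab_frame(n); cv2.imwrite(f"pics/{n}3.png",(f["img"] if n=="wrist" else cv2.resize(f["img"][140:320,190:370],None,fx=3.3,fy=3.3,interpolation=cv2.INTER_CUBIC))[:,:,::-1])
s=status.get_state(); print(s["eef_pos"],s["ft_force"],s["clock"])
E
```

```text
[ 0.48948385 -0.07400458  0.08703073] [-1.51425129 -0.0822934   0.28105122] 1.8
```

View pics/wrist3.png

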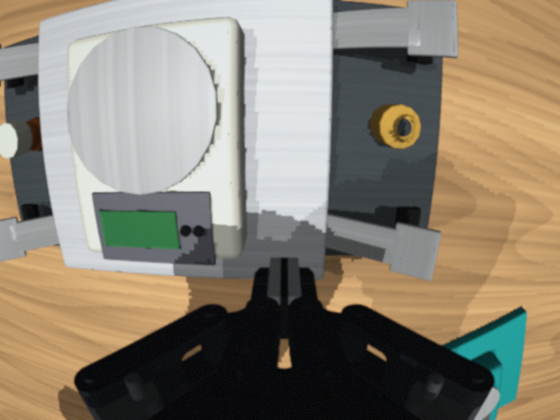

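View pics/side3.png

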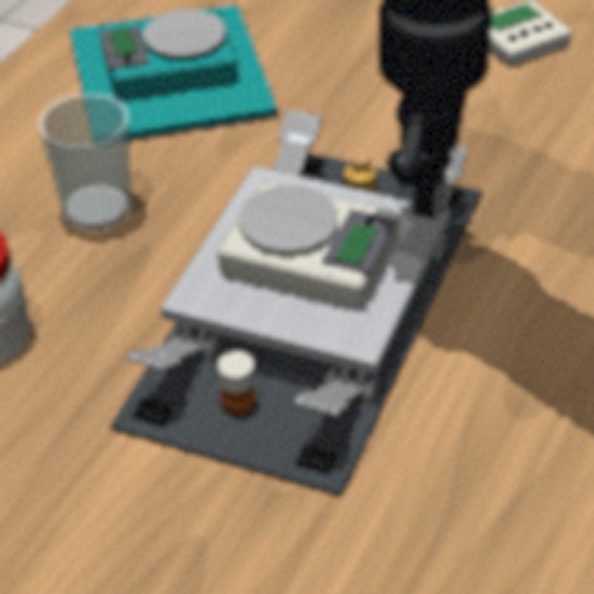

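Emit:
{"api": "move_arm", "payload": {"moves": [[0.009,0,0.015,0,0,0,-1],[0.009,0,0.025,0,0,0,-1],[0.009,0,0.03,0,0,0,-1],[0.009,0,0.034,0,0,0,-1],[0.009,0,0.034,0,0,0,-1]]}}

```text
clock: 2.22
eef_pos: [0.4949, -0.0742, 0.0711]
tool_rot: [-0.002, 0.999, 0.048, -0.003]
ft_force: [-0.4, -0.7, 2.8]
finger_gap: 0.001
```

Emit:
{"api": "move_arm", "payload": {"moves": [[0,0,0.004,0,0,0,-1],[0,0,0.008,0,0,0,-1],[0,0,0.012,0,0,0,-1],[0,0,0.012,0,0,0,-1],[0,0,0.012,0,0,0,-1]]}}

```text
clock: 2.63
eef_pos: [0.4951, -0.0747, 0.0657]
tool_rot: [-0.001, 0.999, 0.047, -0.003]
ft_force: [-1.3, -1.2, 5.2]
finger_gap: 0.002
```

Emit:
{"api": "move_arm", "payload": {"moves": [[0,0,0.004,0,0,0,-1],[0,0,0.008,0,0,0,-1],[0,0,0.012,0,0,0,-1],[0,0,0.014,0,0,0,-1],[0,0,0.014,0,0,0,-1]]}}

```text
clock: 3.05
eef_pos: [0.4953, -0.075, 0.0631]
tool_rot: [-0.0, 0.999, 0.048, -0.002]
ft_force: [-13.9, 2.4, 48.0]
finger_gap: 0.005
```

```bash
python3 - <<'E'
from h import *
f=grab_frame("side"); cv2.imwrite("pics/s4.png",cv2.resize(f["img"][140:320,190:370],None,fx=3.3,fy=3.3,interpolation=cv2.INTER_CUBIC)[:,:,::-1])
f=grab_frame("wrist"); cv2.imwrite("pics/w4.png",f["img"][:,:,::-1])
E
```

```text
(no output)
```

View pics/s4.png

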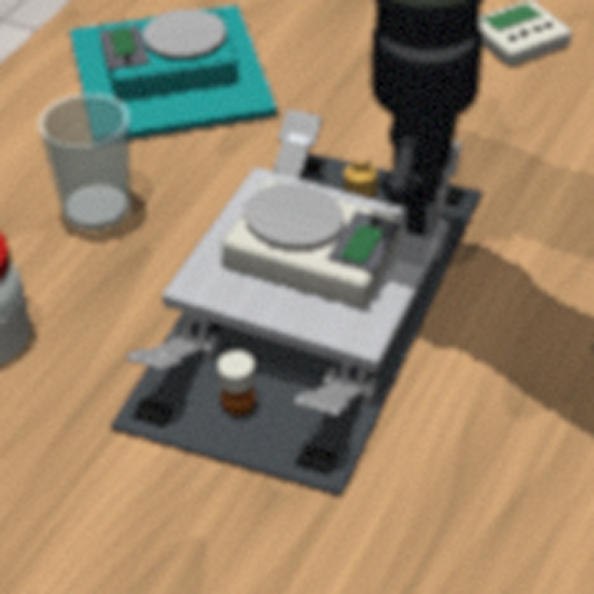

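View pics/w4.png

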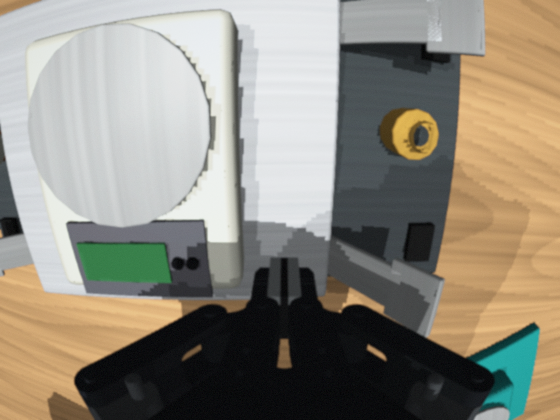

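Corner 2 sank about 8 mm to a hard stop, and leaf 2 stands steeper in the wrist view, with its tab near (425,290). I'll lift straight off now.

Emit:
{"api": "move_arm", "payload": {"moves": [[0,0,-0.02,0,0,0,-1],[0,0,-0.06,0,0,0,-1],[0,0,-0.12,0,0,0,-1],[0,0,-0.18,0,0,0,-1],[-0.06,0,-0.22,0,0,0,-1]]}}

```text
clock: 3.57
eef_pos: [0.4715, -0.0789, 0.1766]
tool_rot: [0.001, 0.999, 0.048, 0.002]
ft_force: [0.3, -1.7, 1.0]
finger_gap: -0.0
```

Emit:
{"api": "move_arm", "payload": {"moves": [[-0.06,0,-0.02,0,0,0,-1],[-0.12,0,-0.06,0,0,0,-1],[-0.14,0,-0.06,0,0,0,-1],[-0.14,0,-0.06,0,0,0,-1],[-0.14,0,-0.06,0,0,0,-1]]}}

```text
clock: 3.98
eef_pos: [0.4022, -0.0857, 0.2064]
tool_rot: [0.001, 0.999, 0.048, 0.003]
ft_force: [0.8, -0.3, -0.8]
finger_gap: 0.002
```

```bash
python3 - <<'E'
from h import *
import pickle
f=grab_frame("wrist"); pickle.dump(f,open("w5.pkl","wb")); cv2.imwrite("pics/w5.png",f["img"][:,:,::-1])
g=grab_frame("side");pickle.dump(g,open("s5.pkl","wb")); cv2.imwrite("pics/s5.png",cv2.resize(g["img"][140:320,190:370],None,fx=3.3,fy=3.3,interpolation=cv2.INTER_CUBIC)[:,:,::-1])
s=status.get_state(); print(s["eef_pos"],s["ft_force"],s["clock"])
E
```

```text
[ 0.4026501  -0.08566752  0.20580588] [ 1.00332584 -0.81565911 -0.01011925] 4.0833
```

View pics/w5.png

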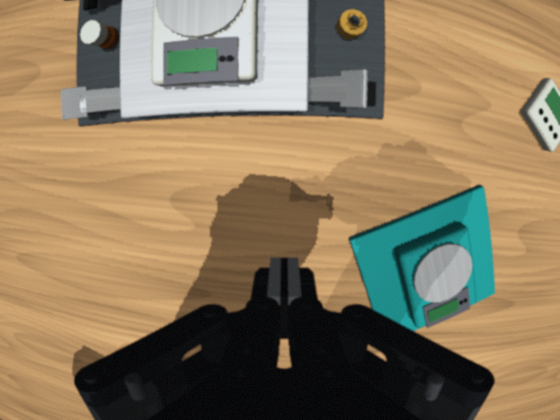

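View pics/s5.png

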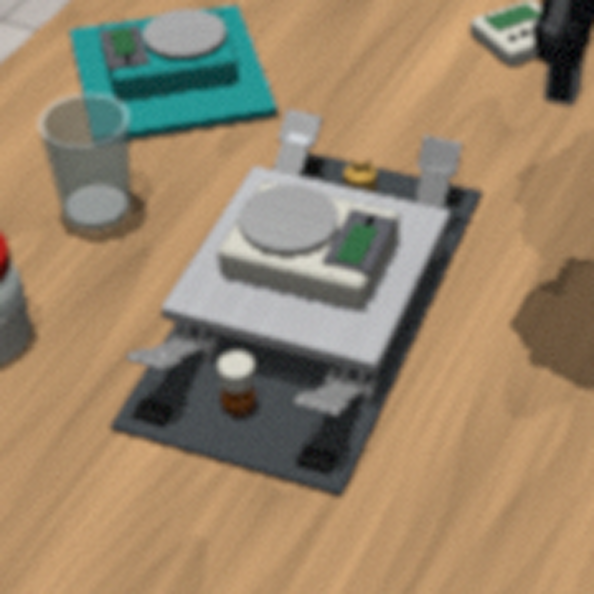

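Leaf 2 is kicked up: its tab is at about (353,89) in the wrist view and (440,150) in the side crop, visibly steeper than leaf 4. The plate is level again. I'll triangulate the tab.

```bash
python3 - <<'E'
from h import *
import pickle
f=pickle.load(open("w5.pkl","rb"));g=pickle.load(open("s5.pkl","rb"))
def tri(a,b):
    o1,d1=wray(f,*a);o2,d2=ray(g,190+(b[0]+.5)/3.3-.5,140+(b[1]+.5)/3.3-.5)
    s=np.linalg.lstsq(np.c_[d1,-d2],o2-o1,rcond=None)[0]; p=o1+s[0]*d1;q=o2+s[1]*d2
    return np.round((p+q)/2,4),np.linalg.norm(p-q)
print("end",tri((366,89),(441,141)))
P=[wz(f,307,110,.047),wz(f,121,116,.047)];print(np.round(P,4))
print("tab@65",wz(f,354,89,.065))
c=np.array([.5525,-.006]);y=.088
R=np.array([[np.cos(y),-np.sin(y)],[np.sin(y),np.cos(y)]])
for px in(.048,.053,.058): print(px, "plate frame of tab:",)
t=wz(f,354,89,.065)[:2]; print(R.T@(t-c)); print(R.T@(np.array([.5051,-.1479])-c))
E
```

```text
end (array([ 0.5052, -0.1413,  0.0697]), np.float64(0.0007091524133448338))
[[ 0.4821 -0.0987  0.047 ]
 [ 0.468   0.0687  0.047 ]]
tab@65 [ 0.50375089 -0.13281193  0.065     ]
0.048 plate frame of tab:
0.053 plate frame of tab:
0.058 plate frame of tab:
[-0.05970553 -0.12203684]
[-0.05968768 -0.1371851 ]
```

Emit:
{"api": "move_arm", "payload": {"moves": [[0.05,0.035,0,0,0,0,-1],[0.1,0.07,0.02,0,0,0,-1],[0.15,0.1,0.06,0,0,0,-1],[0.19,0.129,0.12,0,0,0,-1],[0.19,0.129,0.16,0,0,0,-1]]}}

```text
clock: 4.5
eef_pos: [0.509, -0.1431, 0.1235]
tool_rot: [0.001, 0.999, 0.048, 0.004]
ft_force: [0.0, 0.3, -0.7]
finger_gap: 0.003
```

```bash
python3 - <<'E'
from h import *
f=grab_frame("wrist"); cv2.imwrite("pics/w6.png",f["img"][:,:,::-1])
g=grab_frame("side"); cv2.imwrite("pics/s6.png",cv2.resize(g["img"][140:320,190:370],None,fx=3.3,fy=3.3,interpolation=cv2.INTER_CUBIC)[:,:,::-1])
s=status.get_state(); print(s["eef_pos"],s["ft_force"],s["clock"])
E
```

```text
[ 0.50241751 -0.13976597  0.12159399] [-1.0135431   1.45449021 -0.74844409] 4.6
```

View pics/w6.png

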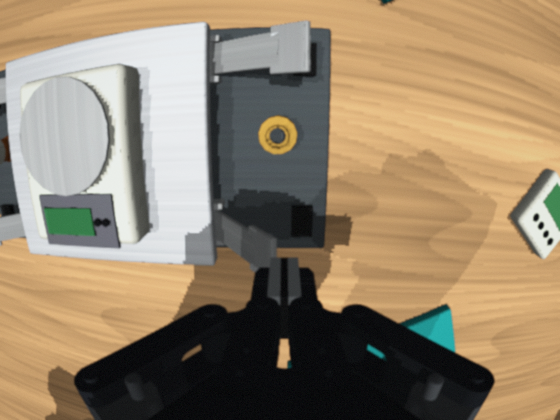

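View pics/s6.png

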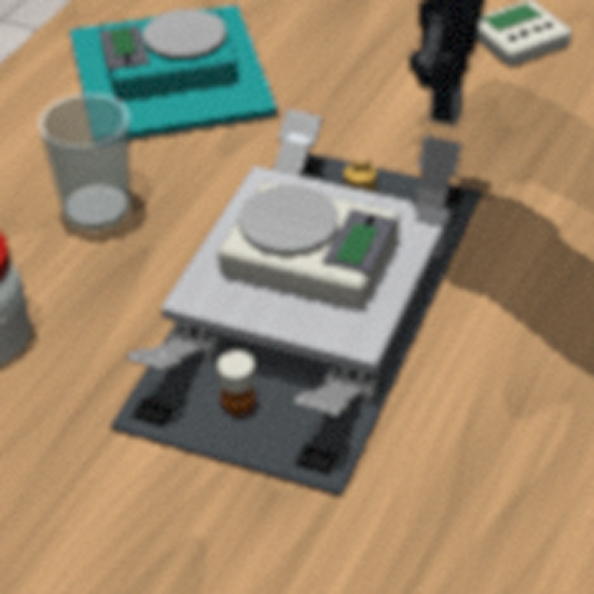

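Emit:
{"api": "move_arm", "payload": {"moves": [[0.004,-0.006,0.02,0,0,0,-1],[0.004,-0.006,0.045,0,0,0,-1],[0.004,-0.006,0.07,0,0,0,-1],[0.004,-0.006,0.095,0,0,0,-1],[0.004,-0.006,0.11,0,0,0,-1]]}}

```text
clock: 5.02
eef_pos: [0.504, -0.1358, 0.0662]
tool_rot: [-0.001, 0.999, 0.049, -0.001]
ft_force: [-0.4, -0.4, 0.1]
finger_gap: 0.001
```

```bash
python3 - <<'E'
from h import *
f=grab_frame("wrist"); cv2.imwrite("pics/w7.png",f["img"][:,:,::-1])
g=grab_frame("side"); cv2.imwrite("pics/s7.png",cv2.resize(g["img"][140:320,190:370],None,fx=3.3,fy=3.3,interpolation=cv2.INTER_CUBIC)[:,:,::-1])
s=status.get_state(); print(s["eef_pos"],s["ft_force"],s["clock"])
E
```

```text
[ 0.50330542 -0.13566228  0.06592361] [-0.16636251 -0.64346789 -0.05310825] 5.1167
```

View pics/w7.png

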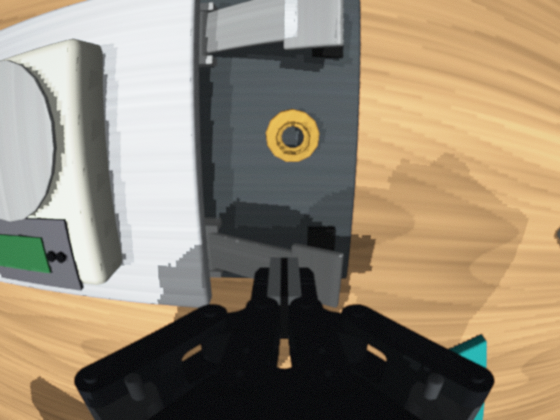

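View pics/s7.png

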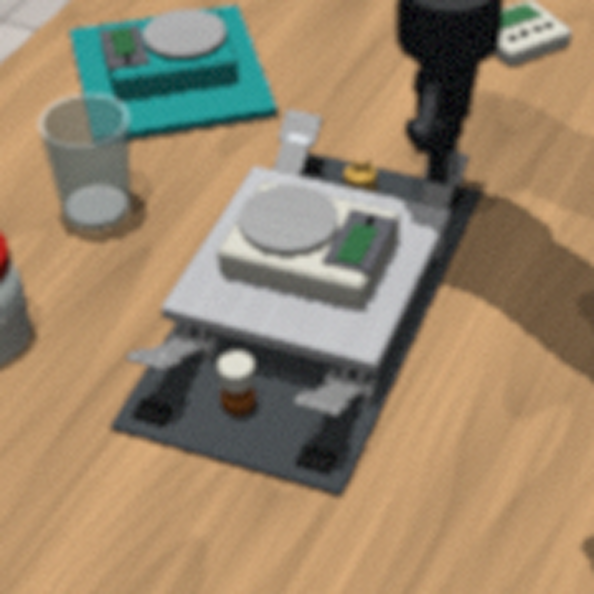

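Leaf 2 is going down under the fingertip, with its tab now at about (325,265) in the wrist view. I'll keep going down, drifting slightly outward.

Emit:
{"api": "move_arm", "payload": {"moves": [[0,0.005,0.015,0,0,0,-1],[0,0.01,0.03,0,0,0,-1],[0,0.014,0.043,0,0,0,-1],[0,0.014,0.052,0,0,0,-1],[0,0.014,0.056,0,0,0,-1]]}}

```text
clock: 5.53
eef_pos: [0.5043, -0.1432, 0.0394]
tool_rot: [-0.001, 0.999, 0.049, -0.001]
ft_force: [-9.0, 2.1, 37.6]
finger_gap: -0.0
```

Hard stop at 38 N with the fingertip at about 15 mm, so the leaf is flat. I'll lift straight up.

Emit:
{"api": "move_arm", "payload": {"moves": [[0,0,-0.005,0,0,0,-1],[0,0,-0.03,0,0,0,-1],[0,0,-0.09,0,0,0,-1],[0,0,-0.17,0,0,0,-1],[0,0,-0.25,0,0,0,-1]]}}

```text
clock: 5.95
eef_pos: [0.5036, -0.1432, 0.1648]
tool_rot: [-0.002, 0.999, 0.049, -0.003]
ft_force: [1.1, -1.0, -0.1]
finger_gap: -0.001
```

Emit:
{"api": "move_arm", "payload": {"moves": [[-0.06,0,-0.05,0,0,0,-1],[-0.12,0,-0.1,0,0,0,-1],[-0.2,0,-0.1,0,0,0,-1],[-0.2,0,-0.1,0,0,0,-1],[-0.2,0,-0.1,0,0,0,-1]]}}

```text
clock: 6.37
eef_pos: [0.4027, -0.153, 0.2156]
tool_rot: [-0.002, 0.999, 0.048, -0.003]
ft_force: [0.9, -0.1, -0.5]
finger_gap: 0.0
```

```bash
python3 - <<'E'
from h import *
f=grab_frame("wrist"); cv2.imwrite("pics/w8.png",f["img"][:,:,::-1])
g=grab_frame("side"); cv2.imwrite("pics/s8.png",cv2.resize(g["img"][140:320,190:370],None,fx=3.3,fy=3.3,interpolation=cv2.INTER_CUBIC)[:,:,::-1])
h=grab_frame("scene"); cv2.imwrite("pics/c8.png",cv2.resize(h["img"][175:260,205:360],None,fx=5,fy=5,interpolation=cv2.INTER_CUBIC)[:,:,::-1])
s=status.get_state(); print(s["eef_pos"],s["ft_force"],s["clock"])
E
```

```text
[ 0.40525006 -0.15342533  0.21527087] [-0.23644303 -0.35146999  0.99825528] 6.5167
```

View pics/w8.png

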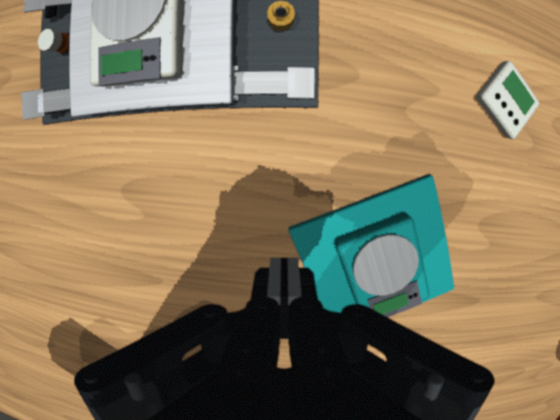

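View pics/s8.png

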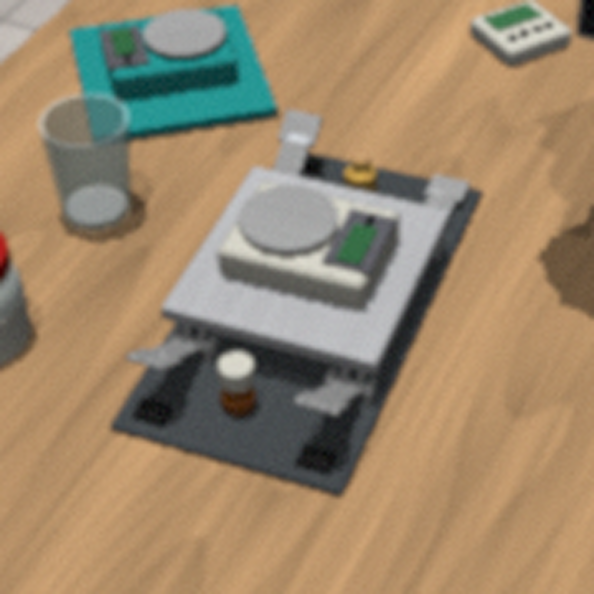

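View pics/c8.png

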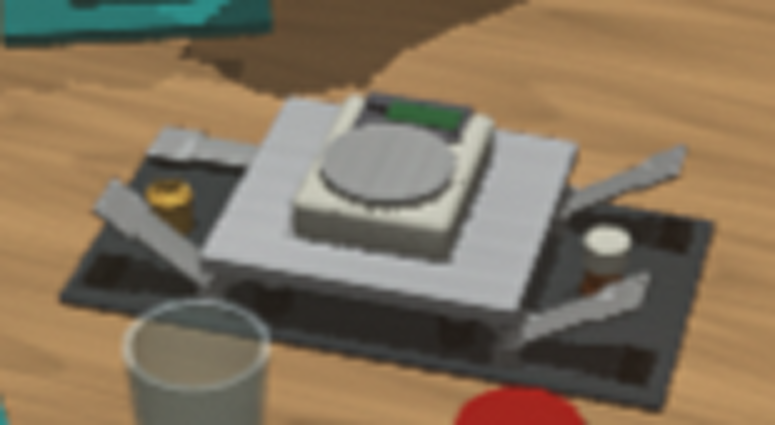

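Leaf 2 looks flat (side crop (448,190), scene crop (178,145)), the other three leaves are unchanged and the plate is where it was. One height check before I hand in.

```bash
python3 - <<'E'
from h import *
f=grab_frame("wrist"); g=grab_frame("side"); h=grab_frame("scene")
def t(r1,r2):
    (o1,d1),(o2,d2)=r1,r2
    s=np.linalg.lstsq(np.c_[d1,-d2],o2-o1,rcond=None)[0]; p=o1+s[0]*d1;q=o2+s[1]*d2
    return np.round((p+q)/2,4),round(np.linalg.norm(p-q),4)
S=lambda b:ray(g,190+(b[0]+.5)/3.3-.5,140+(b[1]+.5)/3.3-.5)
print("outer corner far/near", t(wray(f,313,67),S((431,176))), t(wray(f,314,97),S((469,183))))
a=[wz(f,314,82,.016),wz(f,288,83,.016)]; print("tab len if flat",np.linalg.norm(a[0]-a[1]), a[0])
c=cv2.resize(f["img"][50:130,200:340],None,fx=5,fy=5,interpolation=cv2.INTER_CUBIC); cv2.imwrite("pics/w9.png",c[:,:,::-1])
print(status.get_state()["ft_force"])
E
```

```text
outer corner far/near (array([ 0.525 , -0.1706,  0.0074]), np.float64(0.0027)) (array([ 0.4945, -0.175 ,  0.0071]), np.float64(0.004))
tab len if flat 0.024757799891066645 [ 0.51074171 -0.17204364  0.016     ]
[-0.19321153 -0.29350213  0.1590573 ]
```

View pics/w9.png

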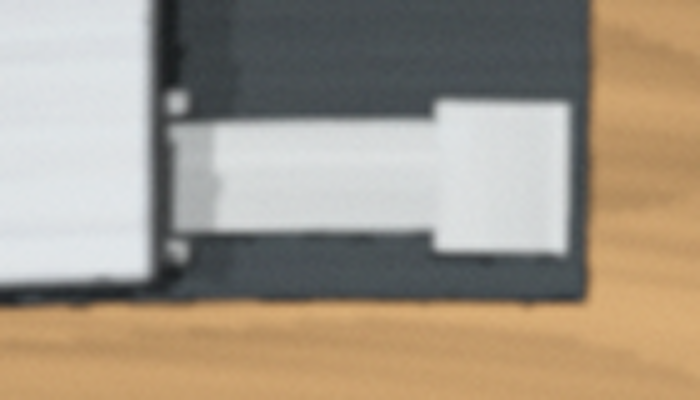

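```bash
python3 - <<'E'
from rig import arm
print(arm.close_job())
E
```

```text
the job is handed in; nothing more can be done
None
```

I found the rocking corner, pressed its shim flat and handed the job in at about 6.7 s. No verdict was reported.

- **Rocking corner:** Corner 2 (near, right) was the first I pressed. It sank about 8 mm to a hard stop, reading 48 N at the wrist, and kicked up leaf 2. Because it sank, I did not press the other three.
- **Shim:** After letting go, I pressed leaf 2 down to its hard stop, with the fingertip at about 15 mm and 38 N. Then I lifted clear.
- **Last checks:** In all three views leaf 2 lies flat. Where they are in view, the other three leaves, the plate, the weight and the vial look unchanged, and the wrist force is near zero.
- **Disagreements:** The wrist and side views put leaf 2's outer end at about 7 mm height, where 16 mm was expected. That is below flat, so I took it as camera error. At the start, the side camera had placed the plate about 7 mm from where the other two views put it.

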